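# See the soft-close mirror door home

## Task

Check the soft-close hinges of the mirrored corner cabinet: by the upright knob on its top edge, pull the door about 80 degrees open, let go, and follow the knob home with the tool, staying within 20 mm of the knob's middle without touching the door, for at least 4 seconds of its swing and still there at the moment it has shut itself. Do not push or slam the door shut, leave everything else where it stands, and finish with the door shut and the hand clear.

Things in the scene. Friction and masses are not known exactly. Their poses are not given: they have to be found in the camera images.
- cabinet: White countertop corner cabinet, 180 mm deep (x) by 300 mm wide (y) by 240 mm high, fixed, with a clear top and a white ceramic shelf inside. Origin at the centre of its underside on the counter, z up; its open front, closed by the mirrored door, looks along its own -x. It stands diagonally, in a different place and yaw each time.
- door (a joint): Door angle in rad: 0 shut (stop), grows clockwise seen from above, up to 1.7 (stop). Soft-close hinge leaning 0.4 degrees: the door's weight shuts it with 0.0115 N m x sin(angle + 0.5) nominally, against a damper of 0.045 N m s/rad; no dry friction. Inertia 0.033 kg m2. Mass, inertia and weight torque are 0.6 to 1.5 of nominal: from 80 degrees it shuts itself in 5 to 11 s.
- door_mid (a point): Centre of the mirrored door's panel: 290 mm wide, 215 mm high, 21 mm thick, lower edge 25 mm and upper edge 240 mm above the counter; nominal mass 1.15 kg. Hinged along the front edge at the cabinet's +y side; the free edge swings out along the cabinet's -x.
- knob (a point): Middle of the upright steel knob on the door's top edge: a plain round post 24 mm in diameter and 55 mm high, standing free from 240 to 295 mm above the counter; this point is on its axis at 267.5 mm. It swings with the door on a circle of radius 238 mm about the hinge, level to 2 mm, at up to about 0.1 m/s. Nothing else rises above 240 mm near it.
- hinge_axis (a point): Point of the door's hinge axis at the height of the knob's middle (267.5 mm), fixed to the cabinet: 89 mm along its -x and 148 mm along its +y from its origin. With the door shut the knob is 238 mm along the cabinet's -y and 11 mm along its -x from here.
- denture_cup: Bystander: white lidded denture cup, 86 mm across, 84 mm high, standing on the ceramic shelf in the cabinet. Origin under its centre.
- tumbler: Bystander: stainless steel tumbler, 68 mm across, 100 mm high, on the ceramic shelf. Origin under its centre.
- tablet_tube: Bystander: aluminium tablet tube with a white cap, 34 mm across, 121 mm high, upright on the ceramic shelf. Origin under its centre.
- denture_brush: Bystander: blue plastic brush 170 mm long lying on the counter on the left. Origin under its middle.
- tweezers: Bystander: chrome tweezers 95 mm long, 9 mm high, lying flat on the counter in front of the cabinet, where the door passes over it. Origin under its middle.
- soap_bottle: Bystander: clear soap bottle, 60 mm across, 160 mm high, standing on the left. Origin under its centre.
- mug: Bystander: white mug, 76 mm across, 85 mm high, standing on the right. Origin under its centre.
- cream_jar: Bystander: low white cream jar, 64 mm across, 50 mm high, near the robot on the right. Origin under its centre.

How it is judged:
On the way, in this order (a step that is already met when the one before it is completed fails the run):
1. the door has been pulled open past 1.2 rad (69 degrees) (value of joint door above 1.2 rad), for 0.1 s.
2. the released door swings shut by itself while the tool stays within 20 mm of the knob's middle without touching the door, for 4 s (distance between the grasp point and knob below 0.02 m and contact force between each of the arm, the fingers and cabinet below 0.05 N and velocity of joint door below -0.04 rad/s and value of joint door above 0.02 rad), for 4 s.
3. the door has shut itself, with the tool still within 20 mm of the knob's middle and not touching (distance between the grasp point and knob below 0.02 m and contact force between each of the arm, the fingers and cabinet below 0.05 N and value of joint door below 0.02 rad), for 0.1 s.
At the end, for the whole second after the job is handed in: the door is shut (under 0.03 rad) and at rest, untouched, and all bystanders are within 30 mm of where they were and upright (value of joint door below 0.03 rad and velocity of joint door between -0.03 and 0.03 rad/s and distance of each of denture_cup, tumbler, tablet_tube, denture_brush, tweezers, soap_bottle, mug, cream_jar from where it was at the start of the episode below 0.03 m and angle between each of denture_cup, tumbler, tablet_tube, soap_bottle, mug, cream_jar's own z axis and vertical below 0.2 rad).
It fails at once if the door is slammed or pushed shut (faster than 0.9 rad/s within the last 0.6 rad) (velocity of joint door below -0.9 rad/s and value of joint door below 0.6 rad).
It fails at once if a bystander is shoved by more than 40 mm or tipped (distance of any of denture_cup, tumbler, tablet_tube, denture_brush, tweezers, soap_bottle, mug, cream_jar from where it was at the start of the episode above 0.04 m or angle between any of denture_cup, tumbler, tablet_tube, soap_bottle, mug, cream_jar's own z axis and vertical above 0.4 rad).
It also fails if it takes over 67 s, if anything falls off the work surface, if the arm or the gripper's body presses on something with over 40 N, if the wrist force passes 120 N, or if a joint passes its speed limit or range.

## Robot

A 6-joint arm with a two-finger parallel gripper is mounted at the origin on the work surface. World frame = base frame: x ahead of the robot, y to its left, z up, the work surface at z = 0. Lengths are in m, angles in rad, forces in N, time in s.
With the tool pointing down it reaches from about 0.375 to 0.925 m from the base axis. Payload 5.7 kg.
Tool frame: the origin (TCP) lies between the finger pads; the fingertips stand ahead of it and the grasp point (between the pads) lies 2 mm behind it (bot.tip_reach is the z of the fingertips in the tool frame, in m); z points along the fingers, y is the line along which they close (so a half turn about z gives the same grasp; the last joint's range is limited). The gripper opens to 85 mm and grips with 20 to 120 N. Pads are 22 mm wide; open, the fingers measure 114 mm over their backs; the gripper's body (76 mm by 85 mm) begins 54 mm behind the grasp point. The pads swing forward as they close: fully open they stand 13 mm farther back than shut.
Start: joints at [1.078, 0.359, 1.51, -0, 1.272, -0.115], TCP at [0.221, 0.558, 0.248] pointing down, gripper open.
Joint ranges: [-2.97, 2.97], [-1.01, 2.36], [0.21, 2.38], [-0.96, 4.11], [0.2, 2.71], [-2.98, 2.98]. Speed limits (rad/s): [2.39, 2.39, 3.14, 3.14, 3.14, 3.14].

## Interface

Orientations are given as a rotation vector (axis times angle).
In Python, from station import bot, vision, workorder gives the robot as it stands.
- The arm moves only by the tool jog_arm, never from a script. Its argument "deltas" is a list of rows, each a list of 7 numbers: the shift along the tool's x, y, z in m, then the turn, a rotation vector about the tool's x, y, z in degrees, then the opening, from 0 (shut) to 1 (fully open). In form: [[x, y, z, ax, ay, az, jaw], ...]. A call has 1 to 20 rows; each row is the pose to reach, as a shift and turn from the pose commanded when the call began, along the tool's axes at that moment; what a row does not reach only later rows make up. A row lasts 1/12 s, in which the tool goes at most 41.7 mm and 7.16 degrees, less where a joint would pass 70% of its speed; a pose out of reach is approached as far as the arm can. A call with a gripper value outside its range is refused whole. The fingers move at their own pace and stop on an object; "force" is the grip in N (left out, the last holds). Time passes only in rows, so rows that repeat a pose let the fingers close. It gives the time, the measured TCP pose, the force, the opening and the grip force at its end, in the units of the state.
- bot.read_state(): the state, without advancing time (a new reading comes with each control period).
- vision.capture(name): name is "side" or "top" or "wrist"; returns the picture (480x640x3 uint8, red, green, blue); there is no depth.
- vision.get_calibration(name): a dict with "vfov" (degrees; the focal length in pixels is half the picture's height over the tangent of half this angle, whatever the lens; pixels are square), "cx", "cy" (the principal point, pixels), "pose" (4x4, takes a point from camera to world coordinates); the wrist camera has in their place "hand_eye" (4x4, takes a point from camera to tool coordinates, whose origin is the TCP and whose axes are the flange's). Camera axes: x right, y up, looking along -z (the intrinsics and any distortion apply to the point x, -y, -z); pixel columns grow to the right and rows downward; lengths in m; the calibration is good to about 2 mm. A picture is of the moment at which its call begins: read the wrist's pose just before it. get_calibration takes no time and is no camera call.
- workorder.job_done(): hands the job in; it is judged then, once.
The state is a dict: "time_s": time; "qpos": joint angles; "joint_velocities": joint speeds; "effort": joint torques, N m; "eef_pos": TCP position; "ee_rot": TCP orientation; "force": force on the tool from outside, world axes, zero at the start; "moment": the same for the moment, N m; "gripper_width": finger opening in m; "grip_force": force on a finger pad.
Only numpy, scipy, OpenCV 4.12 (cv2) and the standard library are available. Lean on these libraries where they do the work, as an engineer would, in place of code of your own. Each camera call takes 0.05 s, during which the arm holds its last target. There are 200 camera calls.

## Working session

There is one attempt and no reset: what is moved stays moved. The work goes in short steps, Python scripts to look and compute and a tool call to move; the robot and the scene stay as the last step left them, time stands still between calls to the robot, and variables do not carry over. Pictures are saved under pics/ and viewed, at most 10 in all, crops included, and the job is handed in when it is done.

Besides the shell and the picture viewer there is one more tool, called after "Call:" as name(argument=value, ...) on one line, values as JSON. jog_arm: Moves the arm, as the interface text tells. Its arguments: {"type":"object","properties":{"deltas":{"type":"array"},"force":{"type":"number"}},"required":["deltas"]}

```bash
ls; mkdir -p pics; python3 - <<'E'
from station import bot, vision, workorder
import cv2
for n in ("top","side"):
    im=vision.capture(n); cv2.imwrite(f"pics/{n}0.png",im[:,:,::-1]); print(n,vision.get_calibration(n))
print(vision.get_calibration("wrist")); print(bot.read_state(), bot.tip_reach)
E
```

```text
pics
top {'vfov': 54.22051398373979, 'cx': 317.50422481532826, 'cy': 243.3562816471071, 'pose': array([[-0.01676367,  0.98168899, -0.18975172,  0.35938877],
       [-0.99981599, -0.01468825,  0.01233871,  0.04224252],
       [ 0.00932566,  0.18992364,  0.98175457,  1.36199752],
       [ 0.        ,  0.        ,  0.        ,  1.        ]])}
side {'vfov': 56.731602680160776, 'cx': 315.6134542941046, 'cy': 245.40956746785045, 'pose': array([[-0.90404678,  0.40493822, -0.13683732,  0.44979641],
       [-0.42735369, -0.86249482,  0.27105628,  0.31764866],
       [-0.00826043,  0.30352549,  0.95278751,  1.14912781],
       [ 0.        ,  0.        ,  0.        ,  1.        ]])}
{'vfov': 65.88866009378506, 'cx': 317.734214764258, 'cy': 234.8946633930775, 'hand_eye': array([[-4.39256776e-04,  9.47050607e-01,  3.21084030e-01,
         8.37023345e-02],
       [ 9.99999562e-01,  6.81512106e-04, -6.42105652e-04,
         3.74373958e-04],
       [-8.26929201e-04,  3.21083607e-01, -9.47050491e-01,
        -1.26504516e-01],
       [ 0.00000000e+00,  0.00000000e+00,  0.00000000e+00,
         1.00000000e+00]])}
{'time_s': 0.1, 'qpos': array([ 1.07791785e+00,  3.59439193e-01,  1.51134113e+00,  2.61050704e-05,
        1.27254599e+00, -1.15083957e-01]), 'joint_velocities': array([ 0.00060619, -0.00012733, -0.00192921, -0.00162669, -0.00060574,
       -0.00092169]), 'effort': array([ 2.95629479e-04, -5.28650129e+01, -2.79351622e+01, -3.36113826e-04,
        5.03401650e-03,  1.84119011e-05]), 'eef_pos': array([0.22102306, 0.55715296, 0.2475275 ]), 'ee_rot': array([-5.89825095e-01, -3.08517331e+00,  2.58619277e-03]), 'force': array([ 0.37412935,  0.75389733, -1.16867167]), 'moment': array([-0.00750811,  0.05594638, -0.00485579]), 'grip_force': 0.0, 'gripper_width': 0.085288901503795} 0.017
```

View pics/top0.png

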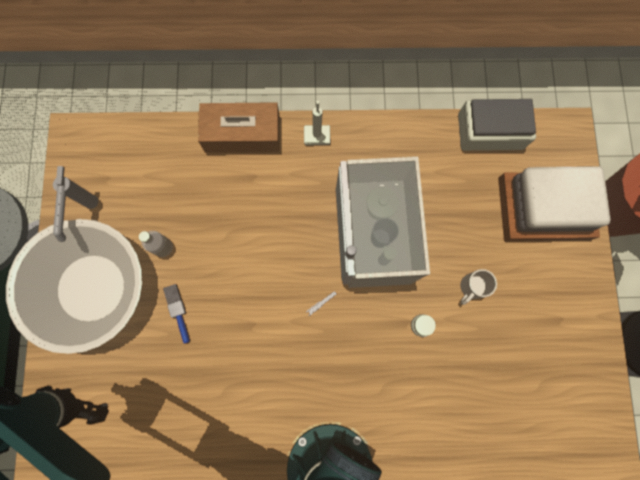

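View pics/side0.png

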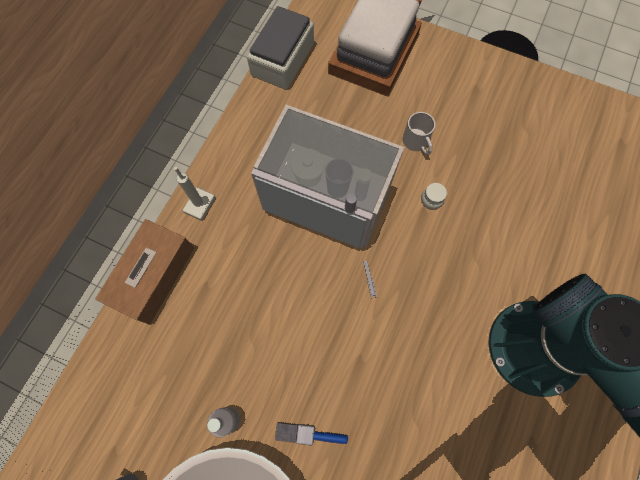

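The top picture shows the cabinet with its door side facing left (world +y), the knob near (350,250), and the hinge at the far end near (342,162). The side picture shows the knob near (350,204). I'll enlarge both to read the corners.

```bash
python3 - <<'E'
import cv2,numpy as np
a=cv2.imread("pics/top0.png")[145:295,325:445]; b=cv2.imread("pics/side0.png")[100:250,245:410]
a=cv2.resize(a,None,fx=3,fy=3,interpolation=cv2.INTER_CUBIC); b=cv2.resize(b,None,fx=2.6,fy=3,interpolation=cv2.INTER_CUBIC)
cv2.imwrite("pics/crop.png",np.hstack([a,b])); print(a.shape,b.shape)
E
```

```text
(450, 360, 3) (450, 429, 3)
```

View pics/crop.png

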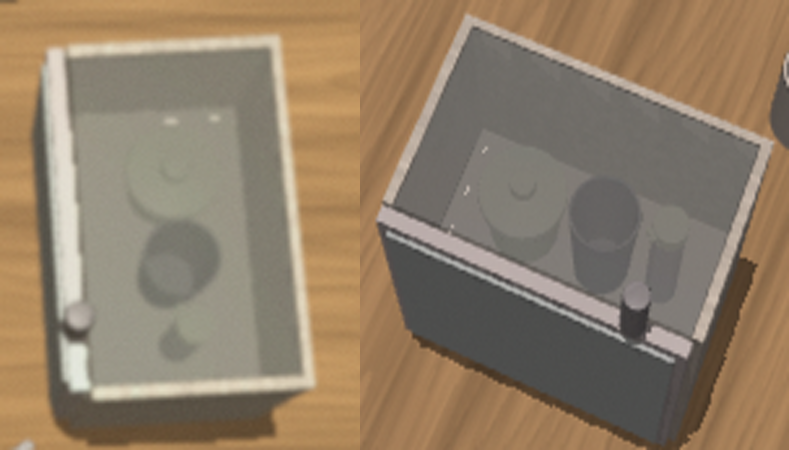

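```bash
cat > h.py <<'E'
import numpy as np, cv2
from scipy.optimize import least_squares
from scipy.spatial.transform import Rotation as R
from station import bot, vision, workorder
def proj(cal,P,T=None):
    T=cal["pose"] if T is None else T
    p=(np.atleast_2d(P)-T[:3,3])@T[:3,:3]
    f=240/np.tan(np.radians(cal["vfov"]/2))
    return np.c_[cal["cx"]-f*p[:,0]/p[:,2], cal["cy"]+f*p[:,1]/p[:,2]]
E
python3 - <<'E'
from h import *
obs={"top":[((90,150,240),(418,157)),((90,-150,240),(429.7,273.7)),((-100,-90,295),(351,249)),((-90,-150,240),(356,277.3)),((-110.5,146,240),(341,161))],
"side":[((90,150,240),(286.9,105.3)),((90,-150,240),(403.1,147.7)),((-100,-90,295),(351.2,197.3)),((-110.5,-144,240),(371.9,219)),((-110.5,146,240),(251.9,173.3))]}
def res(q,names):
    c,s=np.cos(q[2]),np.sin(q[2]); o=[]
    for n in names:
        P=np.array([k[0] for k in obs[n]])/1000.; W=np.c_[q[0]+c*P[:,0]-s*P[:,1],q[1]+s*P[:,0]+c*P[:,1],P[:,2]]
        o.append(proj(vision.get_calibration(n),W)-np.array([k[1] for k in obs[n]]))
    return np.vstack(o).ravel()
for names in (["top"],["side"],["top","side"]):
    r=least_squares(res,[0.6,-.1,-1.5],args=(names,)); q=r.x; c,s=np.cos(q[2]),np.sin(q[2]); M=np.array([[c,-s],[s,c]])
    print(names,q.round(4),"hinge",(q[:2]+M@[-.089,.148]).round(4),"knob",(q[:2]+M@[-.1,-.09]).round(4)); print(r.fun.reshape(-1,2).round(1).tolist())
E
```

```text
['top'] [ 0.6441 -0.1471 -1.541 ] hinge [ 0.7894 -0.0537] knob [ 0.5512 -0.0498]
[[0.9, -0.6], [0.1, 0.3], [0.6, -0.0], [-0.6, 0.1], [-1.0, 0.1]]
['side'] [ 0.6431 -0.1487 -1.5314] hinge [ 0.7875 -0.054 ] knob [ 0.5492 -0.0524]
[[-0.9, -1.7], [1.6, -1.2], [0.5, 0.1], [-0.7, 1.6], [-0.5, 0.7]]
['top', 'side'] [ 0.6435 -0.1479 -1.536 ] hinge [ 0.7883 -0.0538] knob [ 0.5501 -0.0511]
[[0.9, -0.5], [0.7, 0.4], [1.2, 0.4], [0.1, 0.5], [-0.9, 0.6], [-0.9, -1.7], [1.3, -0.6], [-0.1, 0.5], [-1.4, 2.0], [-0.9, 0.6]]
```

```bash
cat >> h.py <<'E'
H=np.array([.7885,-.0538]); K0=np.array([.5503,-.0508])
def knob(a):
    d=K0-H; c,s=np.cos(a),np.sin(a); return H+np.array([c*d[0]+s*d[1],-s*d[0]+c*d[1]])
def tool():
    s=bot.read_state(); return s,np.array(s["eef_pos"]),R.from_rotvec(s["ee_rot"]).as_matrix()
E
python3 - <<'E'
from h import *
s,p,M=tool(); print(p,M.round(3).tolist())
Z=R.from_rotvec(s["ee_rot"])
for yaw in (-60,-70,-80): 
    print(yaw,(R.from_euler('z',yaw,degrees=True)*Z).as_matrix().round(2).tolist())
print([knob(a).round(3).tolist() for a in (0,.5,1,1.4)])
print("shift in tool",M.T@(np.r_[K0,0.36]-p))
E
```

```text
[0.22102306 0.55715296 0.2475275 ] [[-0.929, 0.369, -0.001], [0.369, 0.929, -0.002], [0.0, -0.002, -1.0]]
-60 [[-0.15, 0.99, -0.0], [0.99, 0.15, -0.0], [0.0, -0.0, -1.0]]
-70 [[0.03, 1.0, -0.0], [1.0, -0.03, 0.0], [0.0, -0.0, -1.0]]
-80 [[0.2, 0.98, -0.0], [0.98, -0.2, 0.0], [0.0, -0.0, -1.0]]
[[0.55, -0.051], [0.581, 0.063], [0.662, 0.148], [0.751, 0.181]]
shift in tool [-0.53029125 -0.44380827 -0.11182832]
```

Call:
jog_arm(deltas=[[0, 0, -0.04, 0, 0, 0, 1], [0, 0, -0.08, 0, 0, 0, 1], [0, 0, -0.112, 0, 0, 0, 1], [-0.53, -0.444, -0.112, 0, 0, 68.3, 1], [-0.53, -0.444, -0.112, 0, 0, 68.3, 1], [-0.53, -0.444, -0.112, 0, 0, 68.3, 1], [-0.53, -0.444, -0.112, 0, 0, 68.3, 1], [-0.53, -0.444, -0.112, 0, 0, 68.3, 1], [-0.53, -0.444, -0.112, 0, 0, 68.3, 1], [-0.53, -0.444, -0.112, 0, 0, 68.3, 1], [-0.53, -0.444, -0.112, 0, 0, 68.3, 1], [-0.53, -0.444, -0.112, 0, 0, 68.3, 1], [-0.53, -0.444, -0.112, 0, 0, 68.3, 1], [-0.53, -0.444, -0.112, 0, 0, 68.3, 1], [-0.53, -0.444, -0.112, 0, 0, 68.3, 1], [-0.53, -0.444, -0.112, 0, 0, 68.3, 1], [-0.53, -0.444, -0.112, 0, 0, 68.3, 1], [-0.53, -0.444, -0.112, 0, 0, 68.3, 1], [-0.53, -0.444, -0.112, 0, 0, 68.3, 1], [-0.53, -0.444, -0.112, 0, 0, 68.3, 1]])

```text
time_s: 1.77
eef_pos: [0.5515, -0.0544, 0.3597]
ee_rot: [2.222, 2.219, -0.002]
force: [0.0, 0.0, 0.6]
gripper_width: 0.0853
grip_force: 0.0
```

```bash
cat >> h.py <<'E'
def wcap(name):
    s,p,M=tool(); im=vision.capture("wrist"); cv2.imwrite(f"pics/{name}.png",im[:,:,::-1])
    T=np.eye(4); T[:3,:3]=M; T[:3,3]=p
    return s,im,T@vision.get_calibration("wrist")["hand_eye"]
E
python3 - <<'E'
from h import *
s,im,T=wcap("w1"); print(s["time_s"],s["eef_pos"])
c=vision.get_calibration("wrist"); print(proj(c,[np.r_[K0,.295],np.r_[K0,.24]],T)); s,p,M=tool(); print(p,M.round(3).tolist())
E
```

```text
1.7667 [ 0.55154249 -0.0544429   0.35974103]
[[316.87983062 260.35972602]
 [317.03727731 229.90417568]]
[ 0.55333924 -0.05718118  0.35948527] [[0.003, 1.0, 0.001], [1.0, -0.003, -0.004], [-0.004, 0.001, -1.0]]
```

View pics/w1.png

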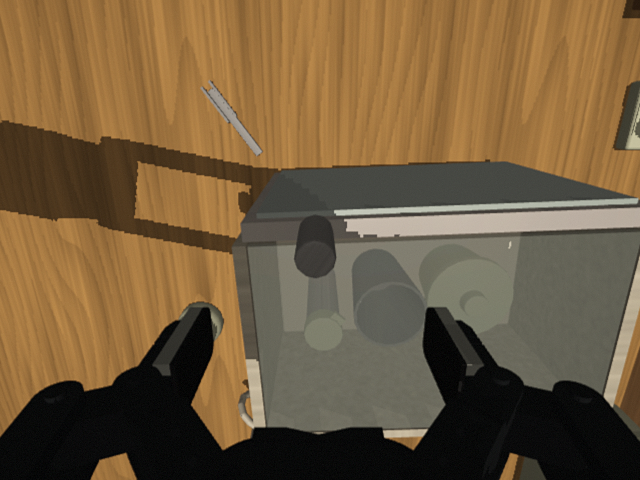

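The wrist picture shows the knob's top at about (315,260) and its base at about (317,227). That agrees with the predicted (317,260), and the knob is centred between the fingers, so I'm descending around it.

Call:
jog_arm(deltas=[[0, 0, 0, 0, 0, 0, 1], [0, 0, 0, 0, 0, 0, 1], [0, 0, 0, 0, 0, 0, 1], [0, 0, 0, 0, 0, 0, 1], [0, 0, 0.01, 0, 0, 0, 1], [0, 0, 0.025, 0, 0, 0, 1], [0, 0, 0.04, 0, 0, 0, 1], [0, 0, 0.055, 0, 0, 0, 1], [0, 0, 0.07, 0, 0, 0, 1], [0, 0, 0.082, 0, 0, 0, 1], [0, 0, 0.091, 0, 0, 0, 1], [0, 0, 0.091, 0, 0, 0, 1], [0, 0, 0.091, 0, 0, 0, 1], [0, 0, 0.091, 0, 0, 0, 1]])

```text
time_s: 2.98
eef_pos: [0.5505, -0.0504, 0.2699]
ee_rot: [2.219, 2.222, 0.001]
force: [0.1, -0.7, -0.3]
gripper_width: 0.0852
grip_force: 0.0
```

```bash
python3 - <<'E'
from h import *
s,im,T=wcap("w2"); print(s["time_s"],s["eef_pos"],s["force"])
c=vision.get_calibration("wrist"); print(proj(c,[np.r_[K0,.295],np.r_[K0,.24]],T)); s,p,M=tool(); print(p,M.round(4).tolist())
E
```

```text
2.9833 [ 0.55052601 -0.05037335  0.26992179] [ 0.06431138 -0.66510839 -0.32126212]
[[319.48928591 376.30748096]
 [318.83053971 296.89673578]]
[ 0.55070392 -0.05044302  0.27016238] [[-0.0013, 1.0, 0.0015], [1.0, 0.0013, -0.0004], [-0.0004, 0.0015, -1.0]]
```

View pics/w2.png

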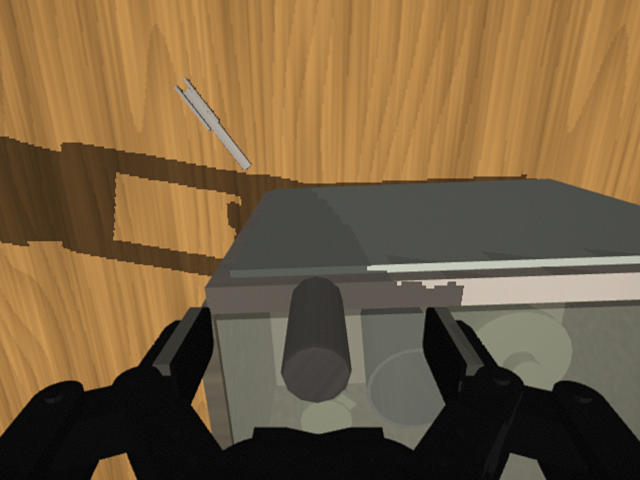

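The wrist picture shows the knob between the open fingers, with its top at (316,374) and its base at (316,292). It is about 1.5 mm toward tool -y. I'll centre on it, grip it, and work out the arc rows.

Call:
jog_arm(deltas=[[0, -0.0015, 0, 0, 0, 0, 1], [0, -0.0015, 0, 0, 0, 0, 0.2], [0, -0.0015, 0, 0, 0, 0, 0.2], [0, -0.0015, 0, 0, 0, 0, 0.2], [0, -0.0015, 0, 0, 0, 0, 0.2], [0, -0.0015, 0, 0, 0, 0, 0.2], [0, -0.0015, 0, 0, 0, 0, 0.2], [0, -0.0015, 0, 0, 0, 0, 0.2], [0, -0.0015, 0, 0, 0, 0, 0.2], [0, -0.0015, 0, 0, 0, 0, 0.2]], force=25)

```text
time_s: 3.87
eef_pos: [0.5498, -0.0506, 0.2696]
ee_rot: [2.219, 2.221, 0.002]
force: [5.9, 0.8, -0.6]
gripper_width: 0.023
grip_force: 28.7
```

```bash
python3 - <<'E'
from h import *
import json
s,p,M=tool(); print(s["time_s"],p,s["force"],s["grip_force"],s["gripper_width"],s["qpos"].round(2))
a=np.radians(82)*(1-np.cos(np.pi*np.arange(41)/40))/2
for q in (a[1:21],a[21:]-a[20]):
    c,s_=np.cos(q),np.sin(q); x=.0031*(c-1)+.238*s_; y=.0031*s_+.238*(1-c)
    print(json.dumps([[round(X,3),round(Y,3),0,0,0,round(d,1),.2] for X,Y,d in zip(x,y,np.degrees(q))]))
E
```

```text
3.8667 [ 0.54978975 -0.05058546  0.26962639] [ 5.92350351  0.82118061 -0.56961914] 28.70094358921051 0.022960329617961406 [-0.22  0.27  1.59  0.    1.28 -0.22]
[[0.001, 0.0, 0, 0, 0, 0.1, 0.2], [0.002, 0.0, 0, 0, 0, 0.5, 0.2], [0.005, 0.0, 0, 0, 0, 1.1, 0.2], [0.008, 0.0, 0, 0, 0, 2.0, 0.2], [0.013, 0.001, 0, 0, 0, 3.1, 0.2], [0.019, 0.001, 0, 0, 0, 4.5, 0.2], [0.025, 0.002, 0, 0, 0, 6.0, 0.2], [0.032, 0.003, 0, 0, 0, 7.8, 0.2], [0.041, 0.004, 0, 0, 0, 9.8, 0.2], [0.049, 0.006, 0, 0, 0, 12.0, 0.2], [0.059, 0.008, 0, 0, 0, 14.4, 0.2], [0.069, 0.011, 0, 0, 0, 16.9, 0.2], [0.08, 0.015, 0, 0, 0, 19.6, 0.2], [0.09, 0.019, 0, 0, 0, 22.4, 0.2], [0.101, 0.024, 0, 0, 0, 25.3, 0.2], [0.113, 0.03, 0, 0, 0, 28.3, 0.2], [0.124, 0.037, 0, 0, 0, 31.4, 0.2], [0.135, 0.044, 0, 0, 0, 34.6, 0.2], [0.145, 0.052, 0, 0, 0, 37.8, 0.2], [0.155, 0.06, 0, 0, 0, 41.0, 0.2]]
[[0.013, 0.001, 0, 0, 0, 3.2, 0.2], [0.027, 0.002, 0, 0, 0, 6.4, 0.2], [0.04, 0.004, 0, 0, 0, 9.6, 0.2], [0.052, 0.006, 0, 0, 0, 12.7, 0.2], [0.064, 0.01, 0, 0, 0, 15.7, 0.2], [0.076, 0.013, 0, 0, 0, 18.6, 0.2], [0.087, 0.018, 0, 0, 0, 21.4, 0.2], [0.097, 0.022, 0, 0, 0, 24.1, 0.2], [0.106, 0.027, 0, 0, 0, 26.6, 0.2], [0.115, 0.031, 0, 0, 0, 29.0, 0.2], [0.123, 0.036, 0, 0, 0, 31.2, 0.2], [0.13, 0.04, 0, 0, 0, 33.2, 0.2], [0.136, 0.045, 0, 0, 0, 35.0, 0.2], [0.141, 0.049, 0, 0, 0, 36.5, 0.2], [0.145, 0.052, 0, 0, 0, 37.9, 0.2], [0.149, 0.055, 0, 0, 0, 39.0, 0.2], [0.152, 0.057, 0, 0, 0, 39.9, 0.2], [0.154, 0.059, 0, 0, 0, 40.5, 0.2], [0.155, 0.06, 0, 0, 0, 40.9, 0.2], [0.155, 0.06, 0, 0, 0, 41.0, 0.2]]
```

Call:
jog_arm(deltas=[[0.001, 0.0, 0, 0, 0, 0.1, 0.2], [0.002, 0.0, 0, 0, 0, 0.5, 0.2], [0.005, 0.0, 0, 0, 0, 1.1, 0.2], [0.008, 0.0, 0, 0, 0, 2.0, 0.2], [0.013, 0.001, 0, 0, 0, 3.1, 0.2], [0.019, 0.001, 0, 0, 0, 4.5, 0.2], [0.025, 0.002, 0, 0, 0, 6.0, 0.2], [0.032, 0.003, 0, 0, 0, 7.8, 0.2], [0.041, 0.004, 0, 0, 0, 9.8, 0.2], [0.049, 0.006, 0, 0, 0, 12.0, 0.2], [0.059, 0.008, 0, 0, 0, 14.4, 0.2], [0.069, 0.011, 0, 0, 0, 16.9, 0.2], [0.08, 0.015, 0, 0, 0, 19.6, 0.2], [0.09, 0.019, 0, 0, 0, 22.4, 0.2], [0.101, 0.024, 0, 0, 0, 25.3, 0.2], [0.113, 0.03, 0, 0, 0, 28.3, 0.2], [0.124, 0.037, 0, 0, 0, 31.4, 0.2], [0.135, 0.044, 0, 0, 0, 34.6, 0.2], [0.145, 0.052, 0, 0, 0, 37.8, 0.2], [0.155, 0.06, 0, 0, 0, 41.0, 0.2]])

```text
time_s: 5.53
eef_pos: [0.6092, 0.1049, 0.2705]
ee_rot: [2.859, 1.3, 0.002]
force: [2.6, -1.9, 5.5]
gripper_width: 0.0232
grip_force: 29.6
```

Call:
jog_arm(deltas=[[0.013, 0.001, 0, 0, 0, 3.2, 0.2], [0.027, 0.002, 0, 0, 0, 6.4, 0.2], [0.04, 0.004, 0, 0, 0, 9.6, 0.2], [0.052, 0.006, 0, 0, 0, 12.7, 0.2], [0.064, 0.01, 0, 0, 0, 15.7, 0.2], [0.076, 0.013, 0, 0, 0, 18.6, 0.2], [0.087, 0.018, 0, 0, 0, 21.4, 0.2], [0.097, 0.022, 0, 0, 0, 24.1, 0.2], [0.106, 0.027, 0, 0, 0, 26.6, 0.2], [0.115, 0.031, 0, 0, 0, 29.0, 0.2], [0.123, 0.036, 0, 0, 0, 31.2, 0.2], [0.13, 0.04, 0, 0, 0, 33.2, 0.2], [0.136, 0.045, 0, 0, 0, 35.0, 0.2], [0.141, 0.049, 0, 0, 0, 36.5, 0.2], [0.145, 0.052, 0, 0, 0, 37.9, 0.2], [0.149, 0.055, 0, 0, 0, 39.0, 0.2], [0.152, 0.057, 0, 0, 0, 39.9, 0.2], [0.154, 0.059, 0, 0, 0, 40.5, 0.2], [0.155, 0.06, 0, 0, 0, 41.0, 0.2], [0.155, 0.06, 0, 0, 0, 41.0, 0.2]])

```text
time_s: 7.2
eef_pos: [0.7563, 0.1838, 0.2717]
ee_rot: [-3.131, -0.221, -0.005]
force: [-0.5, 3.8, 8.2]
gripper_width: 0.0233
grip_force: 30.0
```

```bash
python3 - <<'E'
from h import *
s,im,T=wcap("w3"); print(s["time_s"],s["eef_pos"],s["force"],s["grip_force"],s["gripper_width"],s["qpos"].round(2))
v=s["eef_pos"][:2]-H; print("angle from tcp",np.pi-np.arctan2(v[1],v[0]),np.hypot(*v)); print(knob(1.43)); print(R.from_rotvec(s["ee_rot"]).as_matrix().round(3).tolist())
K=knob(1.43);print(proj(vision.get_calibration("wrist"),[np.r_[K,.295],np.r_[K,.24]],T))
E
```

```text
7.2 [0.7562888  0.18378771 0.27168386] [-0.52504592  3.76794342  8.19693405] 30.01493364572525 0.02325761988142214 [0.15 0.61 1.03 0.   1.5  1.58]
angle from tcp 1.436041921788648 0.23976130244543403
[0.75804333 0.1824639 ]
[[0.99, 0.14, 0.003], [0.14, -0.99, 0.003], [0.003, -0.002, -1.0]]
[[325.0249117  363.99721139]
 [323.21808679 288.84087399]]
```

View pics/w3.png

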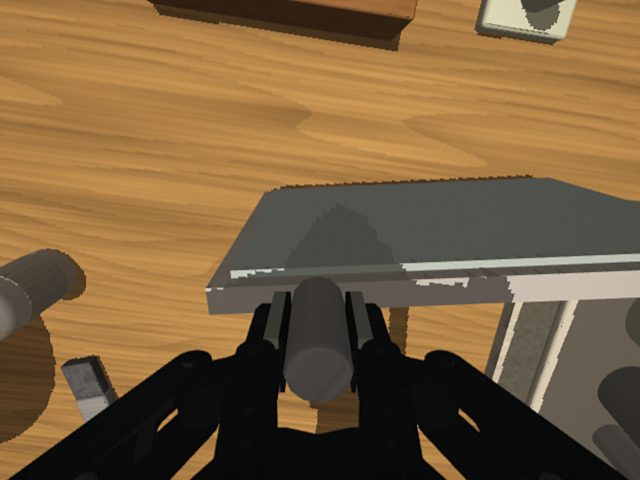

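The wrist picture shows the knob held at (320,370), with the door swung about 82° open. Before letting go I'll prepare an automatic angle estimator: a 1-D edge fit of the knob and door-top outline over the door angle, tested on the saved pictures.

```bash
cat >> h.py <<'E'
YAW=-1.537
def door(a,u,w,z):  # points in the door's plane: u from the hinge to the free edge, w outward
    y=YAW-a; u,w=np.broadcast_arrays(u,w)
    return np.c_[H[0]+u*np.sin(y)-w*np.cos(y), H[1]-u*np.cos(y)-w*np.sin(y), np.full(u.shape,z)]
def outline(a,T):   # image points and normals of the knob's and door's edges
    c=vision.get_calibration("wrist"); segs=[]
    t=np.linspace(0,2*np.pi,60); segs.append(proj(c,door(a,.238+.012*np.cos(t),.011+.012*np.sin(t),.295),T))
    kw=door(a,.238,.011,.26)[0,:2]; v=T[:2,3]-kw; n=np.array([-v[1],v[0]])/np.hypot(*v)*.012
    for s in (1,-1):
        z=np.linspace(.243,.29,30); segs.append(proj(c,np.c_[np.tile(kw+s*n,(30,1)),z],T))
    for w in (.0005,.0215): segs.append(proj(c,door(a,np.linspace(.13,.292,60),w,.24),T))
    segs.append(proj(c,door(a,.292,np.linspace(0,.021,15),.24),T))
    P=np.vstack(segs); N=np.vstack([np.gradient(s,axis=0)[:,::-1]*[1,-1] for s in segs])
    return P,N/(np.linalg.norm(N,axis=1,keepdims=True)+1e-9)
def score(im,T,grid,closed=False):
    g=cv2.GaussianBlur(cv2.cvtColor(im,cv2.COLOR_RGB2GRAY),(0,0),1.5).astype(np.float32)
    gx,gy=[cv2.Scharr(g,cv2.CV_32F,*d)/32 for d in ((1,0),(0,1))]
    m=np.ones(g.shape,np.float32); m[425:]=0; m[295:,:215]=0; m[295:,420:]=0
    out=[]
    for a in grid:
        P,N=outline(a,T); q=P.astype(np.float32)
        sx,sy,sm=[cv2.remap(k,q[:,0].copy(),q[:,1].copy(),cv2.INTER_LINEAR).ravel() for k in (gx,gy,m)]
        out.append((np.minimum(np.abs(sx*N[:,0]+sy*N[:,1]),8)*sm).sum()/(sm.sum()+40))
    return np.array(out)
def measure(name,lo=0,hi=1.55):
    s,im,T=wcap(name); return s,fit(im,T,lo,hi)
def fit(im,T,lo,hi):
    g=np.arange(lo,hi,.004); sc=score(im,T,g); i=sc.argmax(); far=np.abs(g-g[i])>.05
    return g[i],sc[i],(g[far][sc[far].argmax()],sc[far].max()) if far.any() else None
E
python3 - <<'E'
from h import *
he=vision.get_calibration("wrist")["hand_eye"]
for n,p,r in (("w1",[.55154,-.05444,.35974],[2.222,2.219,-.002]),("w2",[.55053,-.05037,.26992],[2.219,2.222,.001]),("w3",[.75629,.18379,.27168],[-3.131,-.221,-.005])):
    T=np.eye(4); T[:3,:3]=R.from_rotvec(r).as_matrix(); T[:3,3]=p
    im=cv2.imread(f"pics/{n}.png")[:,:,::-1].copy(); print(n,fit(im,T@he,-.1,1.6))
E
```

```text
w1 (np.float64(-0.00399999999999992), np.float64(4.892723243371058), (np.float64(0.05600000000000013), np.float64(1.9838133073929785)))
w2 (np.float64(-0.00399999999999992), np.float64(3.552598975916299), (np.float64(-0.1), np.float64(1.6632968395841516)))
w3 (np.float64(1.4360000000000013), np.float64(2.878770478185788), (np.float64(1.3480000000000012), np.float64(1.808473853975432)))
```

The estimator peaks sharply at -0.004, -0.004 and 1.436 rad, so it works. I'm releasing the knob now.

Call:
jog_arm(deltas=[[0, 0, 0, 0, 0, 0, 1], [0, 0, 0, 0, 0, 0, 1], [0, 0, 0, 0, 0, 0, 1], [-0.002, 0, 0, 0, 0, 0, 1], [-0.004, 0, 0, 0, 0, 0, 1]])

```text
time_s: 7.67
eef_pos: [0.7509, 0.1814, 0.2685]
ee_rot: [3.133, 0.22, -0.003]
force: [-0.6, -0.5, 0.3]
gripper_width: 0.0818
grip_force: 0.0
```

```bash
python3 - <<'E'
from h import *
for n in ("f1","f2"):
    s,m=measure(n,1.1,1.55); print(s["time_s"],m,s["eef_pos"],s["gripper_width"],s["force"], knob(m[0]))
E
```

```text
7.6667 (np.float64(1.3960000000000004), np.float64(2.056911606962097), (np.float64(1.4720000000000004), np.float64(1.5042886977638028))) [0.75092032 0.18142952 0.26848531] 0.08180849328636265 [-0.63706183 -0.50783134  0.34182657] [0.7500295  0.18129203]
7.7167 (np.float64(1.3920000000000003), np.float64(2.0966288662318346), (np.float64(1.4680000000000004), np.float64(1.4112076098302389))) [0.75058855 0.18143847 0.26872928] 0.08507583399304768 [-0.55077501 -0.71625504  0.15611493] [0.74908944 0.18113626]
```

```bash
cat > plan.py <<'E'
import sys,json,os
from h import *
from scipy.integrate import solve_ivp
n=int(sys.argv[1]); S=json.load(open("st.json")) if os.path.exists("st.json") else {"m":[[7.6667,1.396],[7.7167,1.392]],"cmd":None}
s,p,M=tool()
if S["cmd"] is None: S["cmd"]=[.7505,.1814,.2687]
else:
    s,m=measure("f%d"%(len(S["m"])+1),max(-.03,S["m"][-1][1]-.6),S["m"][-1][1]+.1); p=np.array(s["eef_pos"])
    K=knob(m[0]); print("t",s["time_s"],"fit",m,"tool-knob mm",((p[:2]-K)*1000).round(1),"z",p[2].round(4),"cmd-meas mm",((np.array(S["cmd"])-p)*1000).round(1),"F",np.round(s["force"],1))
    S["m"].append([s["time_s"],m[0]])
D=np.array(S["m"]); t0=7.6667; tn=D[-1,0]+.05*(len(D)>2)
def sim(q,ts):
    k1,k2=.348*np.exp(q[2]),1.36*np.exp(q[3])
    return solve_ivp(lambda t,y:[y[1],-k1*np.sin(y[0]+.5)-k2*y[1]],(t0,max(ts)+.01),[q[0],q[1]],dense_output=True,rtol=1e-6).sol(ts)
r=least_squares(lambda q:np.r_[(sim(q,D[:,0])[0]-D[:,1])/.004,(q[1]+.12)/.05,q[2]/.35,q[3]/.3],[1.396,-.12,0,0]); q=r.x
ts=tn+np.arange(1,n+1)/12+.05; y=sim(q,ts)
print("q",q.round(3),"resid mrad",((sim(q,D[:,0])[0]-D[:,1])*1000).round(0)[-8:],"a,v now",sim(q,[tn]).ravel().round(3),"end",y[:,-1].round(3))
A=np.maximum(y[0],0); zt=.2685
X=np.array([np.r_[knob(a),zt] for a in A]); d=(X-S["cmd"])@M
rows=[[round(float(v),3) for v in k]+[0,0,0,1] for k in d]; S["cmd"]=(np.array(S["cmd"])+M@np.array(rows[-1][:3])).tolist()
json.dump(S,open("st.json","w")); print(json.dumps(rows))
E
python3 plan.py 5
```

```text
q [ 1.397e+00 -1.130e-01 -3.000e-03  1.000e-03] resid mrad [ 1. -1.] a,v now [ 1.391 -0.121] end [ 1.32  -0.179]
[[-0.006, 0.0, 0.0, 0, 0, 0, 1], [-0.009, 0.0, 0.0, 0, 0, 0, 1], [-0.012, 0.001, 0.0, 0, 0, 0, 1], [-0.015, 0.001, 0.0, 0, 0, 0, 1], [-0.019, 0.001, 0.0, 0, 0, 0, 1]]
```

Call:
jog_arm(deltas=[[-0.006, 0.0, 0.0, 0, 0, 0, 1], [-0.009, 0.0, 0.0, 0, 0, 0, 1], [-0.012, 0.001, 0.0, 0, 0, 0, 1], [-0.015, 0.001, 0.0, 0, 0, 0, 1], [-0.019, 0.001, 0.0, 0, 0, 0, 1]])

```text
time_s: 8.18
eef_pos: [0.7325, 0.1779, 0.2694]
ee_rot: [3.134, 0.221, 0.0]
force: [-0.1, -0.5, 0.2]
gripper_width: 0.0854
grip_force: 0.0
```

```bash
python3 plan.py 6
```

```text
t 8.1833 fit (np.float64(1.3400000000000003), np.float64(2.2861315771137196), (np.float64(1.4360000000000004), np.float64(1.2256654957227038))) tool-knob mm [-4.4 -0.8] z 0.2694 cmd-meas mm [-0.7 -0.2 -0.7] F [-0.1 -0.5  0.2]
q [ 1.396 -0.077 -0.179  0.071] resid mrad [ 0.  0. -1.] a,v now [ 1.332 -0.141] end [ 1.245 -0.171]
[[-0.001, 0.0, 0.0, 0, 0, 0, 1], [-0.004, 0.001, 0.0, 0, 0, 0, 1], [-0.007, 0.001, 0.0, 0, 0, 0, 1], [-0.011, 0.001, 0.0, 0, 0, 0, 1], [-0.014, 0.002, 0.0, 0, 0, 0, 1], [-0.017, 0.003, 0.0, 0, 0, 0, 1]]
```

Call:
jog_arm(deltas=[[-0.001, 0.0, 0.0, 0, 0, 0, 1], [-0.004, 0.001, 0.0, 0, 0, 0, 1], [-0.007, 0.001, 0.0, 0, 0, 0, 1], [-0.011, 0.001, 0.0, 0, 0, 0, 1], [-0.014, 0.002, 0.0, 0, 0, 0, 1], [-0.017, 0.003, 0.0, 0, 0, 0, 1]])

```text
time_s: 8.73
eef_pos: [0.716, 0.1726, 0.2693]
ee_rot: [3.134, 0.221, -0.0]
force: [0.2, 0.1, 0.4]
gripper_width: 0.0857
grip_force: 0.0
```

```bash
python3 plan.py 10
```

```text
t 8.7333 fit (np.float64(1.2440000000000007), np.float64(2.565320164723797), (np.float64(1.1360000000000006), np.float64(1.3837252116826202))) tool-knob mm [ 1.1 -0.1] z 0.2693 cmd-meas mm [-0.6 -0.2 -0.6] F [0.2 0.1 0.4]
q [ 1.396 -0.068 -0.083  0.003] resid mrad [ 0.  1. -1.  0.] a,v now [ 1.235 -0.193] end [ 1.049 -0.222]
[[-0.009, 0.001, 0.0, 0, 0, 0, 1], [-0.013, 0.002, 0.0, 0, 0, 0, 1], [-0.017, 0.003, 0.0, 0, 0, 0, 1], [-0.021, 0.004, 0.0, 0, 0, 0, 1], [-0.025, 0.005, 0.0, 0, 0, 0, 1], [-0.029, 0.006, 0.0, 0, 0, 0, 1], [-0.033, 0.008, 0.0, 0, 0, 0, 1], [-0.037, 0.009, 0.0, 0, 0, 0, 1], [-0.041, 0.01, 0.0, 0, 0, 0, 1], [-0.045, 0.012, 0.0, 0, 0, 0, 1]]
```

Call:
jog_arm(deltas=[[-0.009, 0.001, 0.0, 0, 0, 0, 1], [-0.013, 0.002, 0.0, 0, 0, 0, 1], [-0.017, 0.003, 0.0, 0, 0, 0, 1], [-0.021, 0.004, 0.0, 0, 0, 0, 1], [-0.025, 0.005, 0.0, 0, 0, 0, 1], [-0.029, 0.006, 0.0, 0, 0, 0, 1], [-0.033, 0.008, 0.0, 0, 0, 0, 1], [-0.037, 0.009, 0.0, 0, 0, 0, 1], [-0.041, 0.01, 0.0, 0, 0, 0, 1], [-0.045, 0.012, 0.0, 0, 0, 0, 1]])

```text
time_s: 9.62
eef_pos: [0.6731, 0.1545, 0.2693]
ee_rot: [-3.134, -0.221, 0.0]
force: [0.3, -0.0, -0.2]
gripper_width: 0.0855
grip_force: 0.0
```

```bash
python3 plan.py 12
```

```text
t 9.6167 fit (np.float64(1.064000000000001), np.float64(3.03527777068153), (np.float64(1.220000000000001), np.float64(1.7273317630698568))) tool-knob mm [-2.4 -1.4] z 0.2693 cmd-meas mm [-0.6 -0.3 -0.6] F [ 0.3 -0.  -0.2]
q [ 1.397 -0.071 -0.086  0.025] resid mrad [ 1.  1. -2.  1. -0.] a,v now [ 1.053 -0.217] end [ 0.82  -0.224]
[[-0.006, 0.002, 0.0, 0, 0, 0, 1], [-0.01, 0.004, 0.0, 0, 0, 0, 1], [-0.014, 0.006, 0.0, 0, 0, 0, 1], [-0.018, 0.008, 0.0, 0, 0, 0, 1], [-0.022, 0.01, 0.0, 0, 0, 0, 1], [-0.026, 0.012, 0.0, 0, 0, 0, 1], [-0.03, 0.014, 0.0, 0, 0, 0, 1], [-0.033, 0.016, 0.0, 0, 0, 0, 1], [-0.037, 0.018, 0.0, 0, 0, 0, 1], [-0.041, 0.02, 0.0, 0, 0, 0, 1], [-0.045, 0.023, 0.0, 0, 0, 0, 1], [-0.048, 0.025, 0.0, 0, 0, 0, 1]]
```

Call:
jog_arm(deltas=[[-0.006, 0.002, 0.0, 0, 0, 0, 1], [-0.01, 0.004, 0.0, 0, 0, 0, 1], [-0.014, 0.006, 0.0, 0, 0, 0, 1], [-0.018, 0.008, 0.0, 0, 0, 0, 1], [-0.022, 0.01, 0.0, 0, 0, 0, 1], [-0.026, 0.012, 0.0, 0, 0, 0, 1], [-0.03, 0.014, 0.0, 0, 0, 0, 1], [-0.033, 0.016, 0.0, 0, 0, 0, 1], [-0.037, 0.018, 0.0, 0, 0, 0, 1], [-0.041, 0.02, 0.0, 0, 0, 0, 1], [-0.045, 0.023, 0.0, 0, 0, 0, 1], [-0.048, 0.025, 0.0, 0, 0, 0, 1]])

```text
time_s: 10.67
eef_pos: [0.629, 0.1227, 0.2693]
ee_rot: [3.134, 0.221, -0.0]
force: [0.8, -0.1, 0.1]
gripper_width: 0.0854
grip_force: 0.0
```

```bash
python3 plan.py 13
```

```text
t 10.6667 fit (np.float64(0.8280000000000013), np.float64(3.827153490664382), (np.float64(0.9320000000000014), np.float64(2.257321161775877))) tool-knob mm [-0.6 -1. ] z 0.2693 cmd-meas mm [-0.5  0.1 -0.6] F [ 0.8 -0.1  0.1]
q [ 1.396 -0.07  -0.104 -0.005] resid mrad [ 0.  1. -2.  1. -1.  0.] a,v now [ 0.817 -0.226] end [ 0.566 -0.215]
[[-0.007, 0.005, 0.0, 0, 0, 0, 1], [-0.01, 0.007, 0.0, 0, 0, 0, 1], [-0.014, 0.01, 0.0, 0, 0, 0, 1], [-0.017, 0.013, 0.0, 0, 0, 0, 1], [-0.021, 0.016, 0.0, 0, 0, 0, 1], [-0.024, 0.019, 0.0, 0, 0, 0, 1], [-0.027, 0.022, 0.0, 0, 0, 0, 1], [-0.031, 0.025, 0.0, 0, 0, 0, 1], [-0.034, 0.028, 0.0, 0, 0, 0, 1], [-0.037, 0.031, 0.0, 0, 0, 0, 1], [-0.04, 0.034, 0.0, 0, 0, 0, 1], [-0.043, 0.037, 0.0, 0, 0, 0, 1], [-0.046, 0.04, 0.0, 0, 0, 0, 1]]
```

Call:
jog_arm(deltas=[[-0.007, 0.005, 0.0, 0, 0, 0, 1], [-0.01, 0.007, 0.0, 0, 0, 0, 1], [-0.014, 0.01, 0.0, 0, 0, 0, 1], [-0.017, 0.013, 0.0, 0, 0, 0, 1], [-0.021, 0.016, 0.0, 0, 0, 0, 1], [-0.024, 0.019, 0.0, 0, 0, 0, 1], [-0.027, 0.022, 0.0, 0, 0, 0, 1], [-0.031, 0.025, 0.0, 0, 0, 0, 1], [-0.034, 0.028, 0.0, 0, 0, 0, 1], [-0.037, 0.031, 0.0, 0, 0, 0, 1], [-0.04, 0.034, 0.0, 0, 0, 0, 1], [-0.043, 0.037, 0.0, 0, 0, 0, 1], [-0.046, 0.04, 0.0, 0, 0, 0, 1]])

```text
time_s: 11.8
eef_pos: [0.5893, 0.0767, 0.2693]
ee_rot: [3.134, 0.221, -0.0]
force: [0.3, -0.4, 0.1]
gripper_width: 0.0852
grip_force: 0.0
```

```bash
python3 plan.py 13
```

```text
t 11.8 fit (np.float64(0.5800000000000016), np.float64(3.4373842621178885), (np.float64(0.4400000000000015), np.float64(2.109744559082391))) tool-knob mm [-1.6 -2.6] z 0.2693 cmd-meas mm [-0.7 -0.  -0.5] F [ 0.3 -0.4  0.1]
q [ 1.396 -0.069 -0.07   0.038] resid mrad [ 0.  1. -2.  1. -1.  1. -1.] a,v now [ 0.569 -0.213] end [ 0.34  -0.189]
[[-0.003, 0.005, 0.0, 0, 0, 0, 1], [-0.006, 0.008, 0.0, 0, 0, 0, 1], [-0.009, 0.011, 0.0, 0, 0, 0, 1], [-0.011, 0.015, 0.0, 0, 0, 0, 1], [-0.014, 0.018, 0.0, 0, 0, 0, 1], [-0.016, 0.021, 0.0, 0, 0, 0, 1], [-0.018, 0.025, 0.0, 0, 0, 0, 1], [-0.02, 0.028, 0.0, 0, 0, 0, 1], [-0.022, 0.031, 0.0, 0, 0, 0, 1], [-0.025, 0.034, 0.0, 0, 0, 0, 1], [-0.026, 0.038, 0.0, 0, 0, 0, 1], [-0.028, 0.041, 0.0, 0, 0, 0, 1], [-0.03, 0.044, 0.0, 0, 0, 0, 1]]
```

Call:
jog_arm(deltas=[[-0.003, 0.005, 0.0, 0, 0, 0, 1], [-0.006, 0.008, 0.0, 0, 0, 0, 1], [-0.009, 0.011, 0.0, 0, 0, 0, 1], [-0.011, 0.015, 0.0, 0, 0, 0, 1], [-0.014, 0.018, 0.0, 0, 0, 0, 1], [-0.016, 0.021, 0.0, 0, 0, 0, 1], [-0.018, 0.025, 0.0, 0, 0, 0, 1], [-0.02, 0.028, 0.0, 0, 0, 0, 1], [-0.022, 0.031, 0.0, 0, 0, 0, 1], [-0.025, 0.034, 0.0, 0, 0, 0, 1], [-0.026, 0.038, 0.0, 0, 0, 0, 1], [-0.028, 0.041, 0.0, 0, 0, 0, 1], [-0.03, 0.044, 0.0, 0, 0, 0, 1]])

```text
time_s: 12.93
eef_pos: [0.5659, 0.0289, 0.2693]
ee_rot: [3.134, 0.22, 0.0]
force: [0.1, -0.5, -0.3]
gripper_width: 0.0853
grip_force: 0.0
```

```bash
python3 plan.py 13
```

```text
t 12.9333 fit (np.float64(0.34800000000000164), np.float64(2.8980184990580895), (np.float64(0.004000000000001648), np.float64(2.385337216548381))) tool-knob mm [ 0.3 -1.4] z 0.2693 cmd-meas mm [-0.9  0.  -0.6] F [ 0.1 -0.5 -0.3]
q [ 1.396 -0.07  -0.085  0.021] resid mrad [ 0.  1. -2.  1. -1.  1. -1.  0.] a,v now [ 0.339 -0.189] end [ 0.141 -0.158]
[[-0.003, 0.006, 0.0, 0, 0, 0, 1], [-0.005, 0.009, 0.0, 0, 0, 0, 1], [-0.006, 0.013, 0.0, 0, 0, 0, 1], [-0.008, 0.016, 0.0, 0, 0, 0, 1], [-0.009, 0.019, 0.0, 0, 0, 0, 1], [-0.01, 0.022, 0.0, 0, 0, 0, 1], [-0.012, 0.025, 0.0, 0, 0, 0, 1], [-0.013, 0.029, 0.0, 0, 0, 0, 1], [-0.014, 0.032, 0.0, 0, 0, 0, 1], [-0.015, 0.035, 0.0, 0, 0, 0, 1], [-0.016, 0.038, 0.0, 0, 0, 0, 1], [-0.017, 0.041, 0.0, 0, 0, 0, 1], [-0.018, 0.044, 0.0, 0, 0, 0, 1]]
```

Call:
jog_arm(deltas=[[-0.003, 0.006, 0.0, 0, 0, 0, 1], [-0.005, 0.009, 0.0, 0, 0, 0, 1], [-0.006, 0.013, 0.0, 0, 0, 0, 1], [-0.008, 0.016, 0.0, 0, 0, 0, 1], [-0.009, 0.019, 0.0, 0, 0, 0, 1], [-0.01, 0.022, 0.0, 0, 0, 0, 1], [-0.012, 0.025, 0.0, 0, 0, 0, 1], [-0.013, 0.029, 0.0, 0, 0, 0, 1], [-0.014, 0.032, 0.0, 0, 0, 0, 1], [-0.015, 0.035, 0.0, 0, 0, 0, 1], [-0.016, 0.038, 0.0, 0, 0, 0, 1], [-0.017, 0.041, 0.0, 0, 0, 0, 1], [-0.018, 0.044, 0.0, 0, 0, 0, 1]])

```text
time_s: 14.07
eef_pos: [0.5543, -0.0171, 0.2693]
ee_rot: [3.134, 0.221, -0.0]
force: [0.6, -0.2, 0.5]
gripper_width: 0.0854
grip_force: 0.0
```

```bash
python3 plan.py 17
```

```text
t 14.0667 fit (np.float64(0.0020000000000000018), np.float64(3.8754026682643388), (np.float64(0.138), np.float64(2.661954354573233))) tool-knob mm [ 4.  33.2] z 0.2693 cmd-meas mm [-0.9 -0.1 -0.6] F [ 0.6 -0.2  0.5]
q [ 1.402 -0.136 -1.626 -1.889] resid mrad [  3. -13.  -7.   8.  21.   3. -44.  25.] a,v now [ 0.015 -0.238] end [-0.312 -0.205]
[[-0.008, 0.033, 0.0, 0, 0, 0, 1], [-0.008, 0.033, 0.0, 0, 0, 0, 1], [-0.008, 0.033, 0.0, 0, 0, 0, 1], [-0.008, 0.033, 0.0, 0, 0, 0, 1], [-0.008, 0.033, 0.0, 0, 0, 0, 1], [-0.008, 0.033, 0.0, 0, 0, 0, 1], [-0.008, 0.033, 0.0, 0, 0, 0, 1], [-0.008, 0.033, 0.0, 0, 0, 0, 1], [-0.008, 0.033, 0.0, 0, 0, 0, 1], [-0.008, 0.033, 0.0, 0, 0, 0, 1], [-0.008, 0.033, 0.0, 0, 0, 0, 1], [-0.008, 0.033, 0.0, 0, 0, 0, 1], [-0.008, 0.033, 0.0, 0, 0, 0, 1], [-0.008, 0.033, 0.0, 0, 0, 0, 1], [-0.008, 0.033, 0.0, 0, 0, 0, 1], [-0.008, 0.033, 0.0, 0, 0, 0, 1], [-0.008, 0.033, 0.0, 0, 0, 0, 1]]
```

The fit at 0.002 is a false peak on the cabinet's front edge. The expected angle is about 0.15, which matches the second peak. I'll check with the picture and refit away from 0.

```bash
python3 - <<'E'
from h import *
import json
S=json.load(open("st.json")); n=len(S["m"]); im=cv2.imread(f"pics/f{n}.png")[:,:,::-1].copy()
T=np.eye(4); T[:3,:3]=R.from_rotvec([3.134,.221,0]).as_matrix(); T[:3,3]=[.5543,-.0171,.2693]; T=T@vision.get_calibration("wrist")["hand_eye"]
r=fit(im,T,.08,.3); print(n,r)
b=im[:,:,::-1].copy()
for x,y in outline(r[0],T)[0]: cv2.circle(b,(int(x),int(y)),1,(0,0,255),-1)
cv2.imwrite("pics/chk.png",b)
E
```

```text
9 (np.float64(0.13600000000000007), np.float64(2.808600687650124), (np.float64(0.2680000000000002), np.float64(2.177970902813368)))
```

View pics/chk.png

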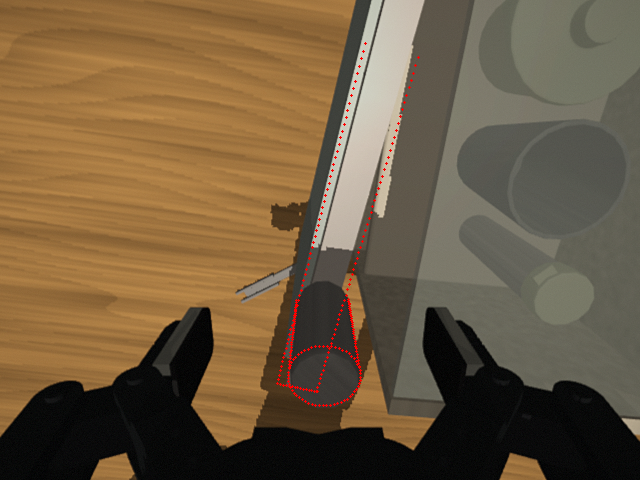

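The picture shows the knob's top at about (326,372), centred between the fingers and still slightly open. The outline fits, which puts the angle at about 0.14 rad. I'll correct the record and plan the last stretch.

```bash
python3 - <<'E'
import json
S=json.load(open("st.json")); S["m"][-1][1]=.143; S["cmd"]=[.5534,-.0172,.2687]; json.dump(S,open("st.json","w"))
s=open("plan.py").read()
i=s.index("    s,m=measure"); j=s.index("D=np.array"); open("plan2.py","w").write(s[:i]+"    pass\n"+s[j:])
E
python3 plan2.py 16
```

```text
q [ 1.397 -0.075 -0.143 -0.043] resid mrad [ 1. -2.  1.  0.  2. -2. -2.  2.] a,v now [ 0.137 -0.16 ] end [-0.057 -0.12 ]
[[-0.002, 0.006, 0.0, 0, 0, 0, 1], [-0.003, 0.009, 0.0, 0, 0, 0, 1], [-0.004, 0.012, 0.0, 0, 0, 0, 1], [-0.004, 0.015, 0.0, 0, 0, 0, 1], [-0.005, 0.017, 0.0, 0, 0, 0, 1], [-0.005, 0.02, 0.0, 0, 0, 0, 1], [-0.006, 0.023, 0.0, 0, 0, 0, 1], [-0.007, 0.026, 0.0, 0, 0, 0, 1], [-0.007, 0.029, 0.0, 0, 0, 0, 1], [-0.008, 0.031, 0.0, 0, 0, 0, 1], [-0.008, 0.033, 0.0, 0, 0, 0, 1], [-0.008, 0.033, 0.0, 0, 0, 0, 1], [-0.008, 0.033, 0.0, 0, 0, 0, 1], [-0.008, 0.033, 0.0, 0, 0, 0, 1], [-0.008, 0.033, 0.0, 0, 0, 0, 1], [-0.008, 0.033, 0.0, 0, 0, 0, 1]]
```

Call:
jog_arm(deltas=[[-0.002, 0.006, 0.0, 0, 0, 0, 1], [-0.003, 0.009, 0.0, 0, 0, 0, 1], [-0.004, 0.012, 0.0, 0, 0, 0, 1], [-0.004, 0.015, 0.0, 0, 0, 0, 1], [-0.005, 0.017, 0.0, 0, 0, 0, 1], [-0.005, 0.02, 0.0, 0, 0, 0, 1], [-0.006, 0.023, 0.0, 0, 0, 0, 1], [-0.007, 0.026, 0.0, 0, 0, 0, 1], [-0.007, 0.029, 0.0, 0, 0, 0, 1], [-0.008, 0.031, 0.0, 0, 0, 0, 1], [-0.008, 0.033, 0.0, 0, 0, 0, 1], [-0.008, 0.033, 0.0, 0, 0, 0, 1], [-0.008, 0.033, 0.0, 0, 0, 0, 1], [-0.008, 0.033, 0.0, 0, 0, 0, 1], [-0.008, 0.033, 0.0, 0, 0, 0, 1], [-0.008, 0.033, 0.0, 0, 0, 0, 1]])

```text
time_s: 15.45
eef_pos: [0.551, -0.0505, 0.2693]
ee_rot: [3.134, 0.221, -0.0]
force: [0.6, -0.4, 0.9]
gripper_width: 0.0851
grip_force: 0.0
```

Call:
jog_arm(deltas=[[0, 0, 0, 0, 0, 0, 1], [0, 0, 0, 0, 0, 0, 1], [0, 0, 0, 0, 0, 0, 1], [0, 0, 0, 0, 0, 0, 1], [0, 0, 0, 0, 0, 0, 1], [0, 0, 0, 0, 0, 0, 1], [0, 0, 0, 0, 0, 0, 1], [0, 0, 0, 0, 0, 0, 1]])

```text
time_s: 16.12
eef_pos: [0.551, -0.0507, 0.2693]
ee_rot: [3.134, 0.221, -0.0]
force: [-1.0, -0.4, 0.1]
gripper_width: 0.0851
grip_force: 0.0
```

```bash
python3 - <<'E'
from h import *
s,m=measure("end1",-.1,.3); print(s["time_s"],m,s["eef_pos"],s["force"],(s["eef_pos"][:2]-K0)*1000)
E
```

```text
16.1167 (np.float64(0.004000000000000087), np.float64(3.7283684777628556), (np.float64(0.1360000000000002), np.float64(2.2572036682929397))) [ 0.55102806 -0.05065771  0.26932752] [-0.95218905 -0.42510372  0.06809599] [0.72806403 0.14228792]
```

View pics/end1.png

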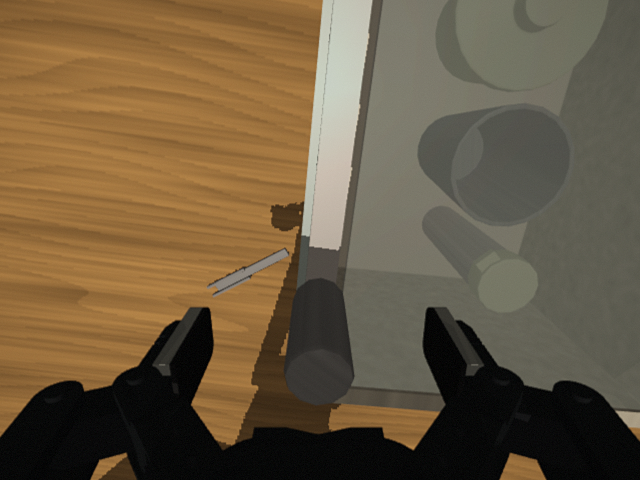

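The door is shut, with the knob centred at (320,375) and the fingers clear on both sides. I'll lift straight up.

Call:
jog_arm(deltas=[[0, 0, -0.01, 0, 0, 0, 1], [0, 0, -0.025, 0, 0, 0, 1], [0, 0, -0.045, 0, 0, 0, 1], [0, 0, -0.065, 0, 0, 0, 1], [0, 0, -0.085, 0, 0, 0, 1], [0, 0, -0.105, 0, 0, 0, 1], [0, 0, -0.12, 0, 0, 0, 1], [0, 0, -0.13, 0, 0, 0, 1], [0, 0, -0.13, 0, 0, 0, 1], [0, 0, -0.13, 0, 0, 0, 1], [0, 0, -0.13, 0, 0, 0, 1], [0, 0, -0.13, 0, 0, 0, 1]])

```text
time_s: 17.17
eef_pos: [0.5504, -0.0505, 0.398]
ee_rot: [-3.133, -0.221, 0.004]
force: [0.4, -0.3, 0.3]
gripper_width: 0.0855
grip_force: 0.0
```

```bash
python3 - <<'E'
from h import *
s,m=measure("end2",-.1,.3); print(s["time_s"],m,s["eef_pos"],s["force"])
if m[0]<.02 and s["eef_pos"][2]>.38: print(workorder.job_done())
E
```

```text
17.1667 (np.float64(8.326672684688674e-17), np.float64(5.293351969903779), (np.float64(0.10000000000000017), np.float64(2.4532281969092717))) [ 0.55038362 -0.05048376  0.39799953] [ 0.35991537 -0.25544186  0.33334362]
the job is handed in; nothing more can be done
None
```

I pulled the door about 82° open and released it; it shut itself in about 8 s with the tool within about 5 mm of the knob sideways at every check. The hand was then lifted clear and the job handed in at 17 s; the verdict was not shown.

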